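# Fit the drip tray and open the contact grill

## Robot

A 6-joint arm with a two-finger parallel gripper is mounted at the origin on a cart in front of the work surface, level with it; the furniture and walls round the work are solid. World frame = base frame: x ahead of the robot, y to its left, z up, the work surface at z = 0. Lengths are in mm, angles in rad, forces in N, time in s.
With the tool pointing down it reaches from about 325 to 900 mm from the base axis. Payload 6.1 kg.
Tool frame: the origin (TCP) lies at the very end of the fingers, on their centre line; the grasp point (between the pads) lies 19 mm behind it (robot.pinch_z is the z of the grasp point in the tool frame, in mm); z points along the fingers, y is the line along which they close (so a half turn about z gives the same grasp; the last joint's range is limited). The gripper opens to 85 mm and grips with 20 to 120 N. Pads are 22 mm wide; open, the fingers measure 114 mm over their backs; the gripper's body (76 mm by 85 mm) begins 54 mm behind the grasp point. The pads swing forward as they close: fully open they stand 13 mm farther back than shut.
Start: joints at [1.04, 0.22, 1.526, -0, 1.395, -0.126], TCP at [246.144, 574.481, 231.3] pointing down, gripper open.
Joint ranges: [-2.98, 2.98], [-0.91, 2.08], [0.09, 2.57], [-1.24, 4.39], [0.2, 2.65], [-2.68, 2.68]. Speed limits (rad/s): [2.57, 2.57, 3.01, 3.14, 3.14, 3.14].

## Interface

Orientations are given as a unit quaternion [w, x, y, z].
In Python, from cell import robot gives the robot as it stands.
- The arm moves only by the tool move_arm, never from a script. Its argument "deltas" is a list of rows, each an object of numbers: "dx", "dy", "dz": the shift along the tool's x, y, z in mm; "wx", "wy", "wz": the turn, a rotation vector about the tool's x, y, z in rad. A call has 1 to 5 rows; each row is the pose to reach, as a shift and turn from the pose commanded when the call began, along the tool's axes at that moment; what a row does not reach only later rows make up. A row lasts 1/8 s, in which the tool goes at most 62.5 mm and 10.7 degrees, less where a joint would pass 70% of its speed; a pose out of reach is approached as far as the arm can. A call with a gripper value outside its range is refused whole. "jaw" is the opening, from 0 (shut) to 1 (fully open), set as the call begins (left out, the last holds). The fingers move at their own pace and stop on an object; "grip_force" is the grip in N (left out, the last holds). Time passes only in rows, so rows that repeat a pose let the fingers close. It gives the time, the measured TCP pose, the force, the opening and the grip force at its end, in the units of the state.
- robot.get_obs(): the state, without advancing time (a new reading comes with each control period).
- robot.camera(name): name is "scene" or "side" or "wrist"; returns the picture (480x640x3 uint8, red, green, blue); there is no depth.
- robot.get_calibration(name): a dict with "camera_matrix" (3x3 intrinsics, pixels), "camera_from_world" (4x4, takes a point from world to camera coordinates). Camera axes: x right, y up, looking along -z (the intrinsics and any distortion apply to the point x, -y, -z); pixel columns grow to the right and rows downward; lengths in mm; the calibration is good to about 2 mm. A picture is of the moment at which its call begins: read the wrist's pose just before it. get_calibration takes no time and is no camera call; for the wrist camera it gives the pose at the moment of the call.
- robot.hand_in(): hands the job in; it is judged then, once.
Trained networks look in the newest picture that a camera, given by its name, has taken for a name from the list of things; names that differ only in an ending like _2 or _b are one class to them, and where a whole thing is asked for, a point or a joint stands for the part that bears it (a point fixed in the world has none). Each returns a list of dicts, best first, with "conf" (0 to 1); they miss things now and then, are a little off and sometimes report something else, mostly with a low value. They report only what shows in the picture. A call takes as long as a camera call.
- robot.spot_in(camera, name): "box" ([centre column, centre row, width, height] in pixels, round what is visible of it).
- robot.tip_of(camera, name): "location" ([row, column] in pixels: a listed point, or the origin of a listed thing).
The state is a dict: "time": time; "joint_pos": joint angles; "dq": joint speeds; "effort": joint torques, N m; "tcp_pos": TCP position; "orientation": TCP orientation; "ft_force": force on the tool from outside, world axes, zero at the start; "moment": the same for the moment, N m; "gripper_width": finger opening in mm; "gripper_force": force on a finger pad.
Only numpy, scipy, OpenCV 4.12 (cv2) and the standard library are available. Lean on these libraries where they do the work, as an engineer would, in place of code of your own. Each camera call takes 0.05 s, during which the arm holds its last target. There are 200 camera calls.

## Task

Get the table-top grill ready for use: slide its loose metal drip tray, tongue first, into the slot at the bottom of the grill's left side until it is fully home, with the tray's shoulders up against the grill. Raise the grill's lid by its handle so that it stands half open by itself at about 45 degrees, and leave the other things on the worktop where they are.

Things in the scene. Friction and masses are not known exactly. Their poses are not given: they have to be found in the camera images.
- grill: The contact grill, fixed to the worktop: dark steel box 190 deep (x) by 220 wide (y); base 60 high, 99 high with the lid shut. Origin: centre of its underside at worktop level. Its -x is the front (two lamps, lid handle), +y its left side with the tray slot; a grease spout sticks out 10 there at height 34 to 46.
- slot_mouth (a point): Middle of the slot's mouth, in the plane of the grill's left side, at worktop level; axes as the grill's. The slot runs 123 deep along the grill's -y directly on the worktop, 113 wide (x) and 13 high, with 8 mm bevels at both sides of the mouth and a 6 mm bevel at its top edge.
- tray: The loose drip tray: flat aluminium slab 10 thick, about 0.3 kg. Origin: on its underside, middle of the shoulder line. From there a tongue 110 wide (x), 120 long, with 8 mm bevelled corners, runs to its own -y; to +y lies a part 140 wide, 86 long, whose shoulders stop against the grill. Fully home, its origin and axes coincide with those of slot_mouth.
- tray_grip (a point): Centre of the black upright plate on the tray's wide part, by which it is held: 70 long (tray x), 12 thick (tray y), from height 8 to 46; this point is 75 along the tray's +y from its origin, at height 36; axes as the tray's.
- lid (a joint): Opening angle of the grill's lid in rad: 0 shut, 1.75 fully open. The hinge is stiff: the lid stays where it is left; lifting takes about 6 N at the handle.
- lid_hinge (a point): Middle of the lid's hinge axis (which runs along the grill's y), at the grill's back edge, 62 above the worktop.
- lid_handle (a point): Middle of the lid's handle, a round black bar 14 thick and 104 long parallel to the grill's y, 36 in front of the lid's front edge on two arms at its ends. With the lid shut it is 228 in front of and 18 above the hinge axis; it turns about that axis with the lid.
- salt_shaker: Glass salt shaker with a grey cap, 44 across, 90 high; bystander, origin at the middle of its underside.
- food_tub: Plastic food tub with a red lid, 132 by 196 by 88 high; bystander, origin at the middle of its underside.
- mug: Black and white mug, 82 across, 111 with its handle, 97 high; bystander, origin under it.
- tin: Green food tin, 75 across, 58 high; bystander, origin at the middle of its underside.

How it is judged (in metres and radians):
At the end, for the whole second after the job is handed in: The drip tray lies flat and at rest in its slot, shoulders within 5 mm of the grill's side, within 4 mm sideways and 3 degrees of straight; the lid stands still at 45 degrees, within 7 degrees (y of tray in the frame of slot_mouth below 0.005 m and x of tray in the frame of slot_mouth between -0.004 and 0.004 m and z of tray in the frame of slot_mouth below 0.004 m and angle between the y axis of tray and the y axis of grill, either way round below 0.05 rad and angle between tray's own z axis and vertical below 0.05 rad and value of joint lid between 0.665 and 0.905 rad and velocity of joint lid between -0.05 and 0.05 rad/s and linear speed of tray below 0.01 m/s); the robot touches nothing.
It fails at once if the salt shaker is shifted more than 30 mm or tipped more than 20 degrees (distance of salt_shaker from where it was at the start of the episode above 0.03 m or angle between salt_shaker's own z axis and vertical above 0.35 rad).
It fails at once if the food tub is shifted more than 30 mm or tipped more than 20 degrees (distance of food_tub from where it was at the start of the episode above 0.03 m or angle between food_tub's own z axis and vertical above 0.35 rad).
It fails at once if the mug is shifted more than 30 mm or tipped more than 20 degrees (distance of mug from where it was at the start of the episode above 0.03 m or angle between mug's own z axis and vertical above 0.35 rad).
It fails at once if the tin is shifted more than 30 mm or tipped more than 20 degrees (distance of tin from where it was at the start of the episode above 0.03 m or angle between tin's own z axis and vertical above 0.35 rad).
It also fails if it takes over 61 s, if anything falls off the work surface, if the arm or the gripper's body presses on something with over 40 N, if the wrist force passes 120 N, or if a joint passes its speed limit or range.

## Working session

There is one attempt and no reset: what is moved stays moved. The work goes in short steps, Python scripts to look and compute and a tool call to move; the robot and the scene stay as the last step left them, time stands still between calls to the robot, and variables do not carry over. Pictures are saved under pics/ and viewed, at most 12 in all, crops included, and the job is handed in when it is done.

Besides the shell and the picture viewer there is one more tool, called after "Call:" as name(argument=value, ...), one argument or row to a line, values as JSON. move_arm: Moves the arm, as the interface text tells. Its arguments: {"type":"object","properties":{"deltas":{"type":"array","items":{"type":"object","properties":{"dx":{"type":"number"},"dy":{"type":"number"},"dz":{"type":"number"},"wx":{"type":"number"},"wy":{"type":"number"},"wz":{"type":"number"}}}},"jaw":{"type":"number"},"grip_force":{"type":"number"}},"required":["deltas"]}

```bash
ls; mkdir -p pics; cat > h.py <<'E'
import numpy as np, cv2, json
from cell import robot
def P(cal):
    K=np.array(cal["camera_matrix"]);T=np.array(cal["camera_from_world"]);return K,T
def proj(cal,X):
    K,T=P(cal);X=np.atleast_2d(X);c=(T[:3,:3]@X.T).T+T[:3,3];c=c*[1,-1,-1];p=(K@c.T).T;return p[:,:2]/p[:,2:]
def ray(cal,uv):
    K,T=P(cal);d=np.linalg.inv(K)@[uv[0],uv[1],1];d=d*[1,-1,-1];R=T[:3,:3];o=-R.T@T[:3,3];d=R.T@d;return o,d/np.linalg.norm(d)
def onz(cal,uv,z):
    o,d=ray(cal,uv);return o+d*(z-o[2])/d[2]
def tri(rs):
    A=0;b=0
    for o,d in rs:
        M=np.eye(3)-np.outer(d,d);A=A+M;b=b+M@o
    X=np.linalg.solve(A,b);return X,[float(np.linalg.norm((np.eye(3)-np.outer(d,d))@(X-o))) for o,d in rs]
def save(cam,name):
    cal=robot.get_calibration(cam);im=robot.camera(cam);cv2.imwrite("pics/"+name,cv2.cvtColor(im,cv2.COLOR_RGB2BGR));return cal,im
E
python3 - <<'E'
from h import *
np.set_printoptions(precision=1,suppress=True)
cals={}
for c in ["scene","side","wrist"]:
    cals[c],_=save(c,c+"0.png")
    print(c,cals[c]["camera_matrix"],[k for k in cals[c]], "pos",ray(cals[c],[320,240]))
    for n in ["grill","slot_mouth","tray","tray_grip","lid_hinge","lid_handle","salt_shaker","food_tub","mug","tin"]:
        t=robot.tip_of(c,n)[:2]
        print(c,n,[(round(x["conf"],2),np.round(x["location"][::-1],1)) for x in t])
print(robot.get_obs())
E
python3 -c "
import cv2,numpy as np
cv2.imwrite('pics/both.png',cv2.resize(np.vstack([cv2.imread('pics/scene0.png')]),None,fx=1.25,fy=1.25))"
```

```text
pics
scene [[500.    0.  319.1]
 [  0.  500.  241.3]
 [  0.    0.    1. ]] ['camera_matrix', 'camera_from_world'] pos (array([   9.5, -856.1,  881. ]), array([ 0.4,  0.7, -0.6]))
scene grill [(0.7, array([336.1, 288.5])), (0.4, array([279.7, 198.5]))]
scene slot_mouth [(0.4, array([372.9, 396.9]))]
scene tray [(0.69, array([282.4, 233.7]))]
scene tray_grip [(0.98, array([272.9, 208.1]))]
scene lid_hinge [(0.95, array([366.3, 251.6]))]
scene lid_handle [(0.55, array([294.4, 278.2]))]
scene salt_shaker [(0.83, array([280.8, 199.2]))]
scene food_tub [(0.82, array([229.5, 195.6]))]
scene mug [(0.58, array([368.8, 398.9]))]
scene tin []
side [[494.9   0.  322.7]
 [  0.  494.9 245.7]
 [  0.    0.    1. ]] ['camera_matrix', 'camera_from_world'] pos (array([ 605.5, 1103.6,  994.5]), array([-0. , -0.8, -0.6]))
side grill [(0.89, array([323.6, 246.7]))]
side slot_mouth [(0.81, array([326.5, 270.7])), (0.58, array([284., 233.]))]
side tray [(0.89, array([330.6, 322.1])), (0.35, array([326.1, 330.3]))]
side tray_grip [(0.59, array([325.6, 334.6]))]
side lid_hinge [(0.97, array([284.8, 234.7]))]

[... 354 characters left out ...]
m_world'] pos (array([168.2, 607. , 373.4]), array([ 0.3, -0.1, -0.9]))
wrist grill []
wrist slot_mouth []
wrist tray []
wrist tray_grip []
wrist lid_hinge []
wrist lid_handle []
wrist salt_shaker []
wrist food_tub [(0.93, array([377. , 387.5]))]
wrist mug [(0.37, array([375.8, 389. ]))]
wrist tin []
{'time': 1.65, 'joint_pos': array([ 1. ,  0.2,  1.5, -0. ,  1.4, -0.1]), 'dq': array([-0., -0.,  0.,  0.,  0., -0.]), 'effort': array([  0. , -49.7, -39. ,  -0. ,   0. ,  -0. ]), 'tcp_pos': array([246.2, 574.5, 231.3]), 'orientation': array([-0. ,  0.2,  1. , -0. ]), 'ft_force': array([-0.1, -0.1,  0.4]), 'moment': array([-0., -0., -0.]), 'gripper_force': 0.0, 'gripper_width': 85.54453009113216}
```

View pics/both.png

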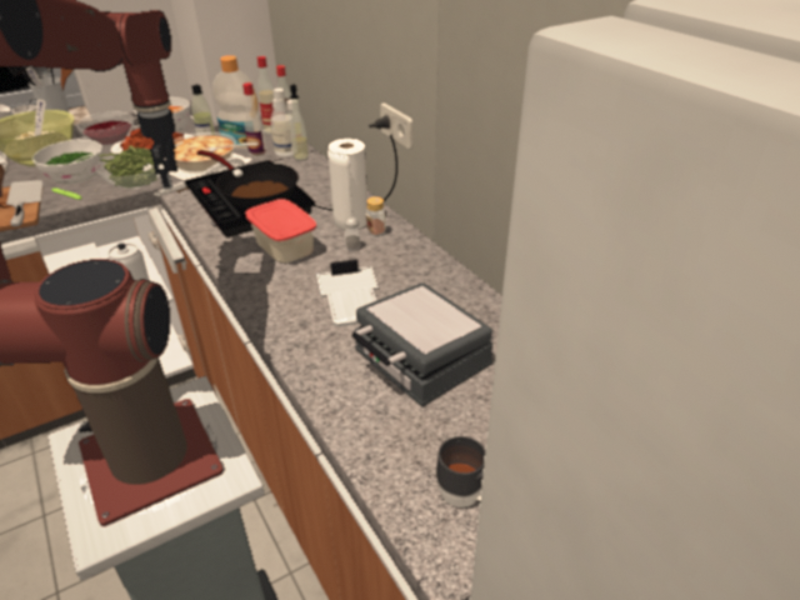

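View pics/side0.png

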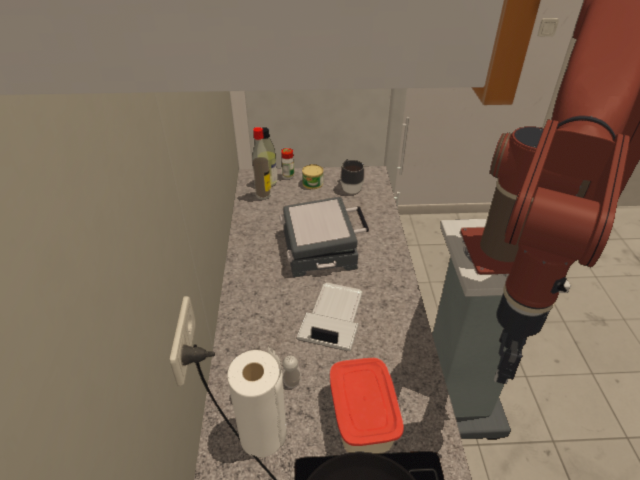

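```bash
python3 - <<'E'
from h import *
np.set_printoptions(precision=1,suppress=True)
s=robot.get_calibration("scene");d=robot.get_calibration("side")
for n,a,b in [("grill",[336.1,288.5],[323.6,246.7]),("tray",[282.4,233.7],[330.6,322.1]),("grip",[272.9,208.1],[325.6,334.6]),("hinge",[366.3,251.6],[284.8,234.7]),("handle",[294.4,278.2],[360.7,218.4]),("salt",[280.8,199.2],[289.2,382.1]),("tub",[229.5,195.6],[358.9,419.8])]:
    print(n,*tri([ray(s,a),ray(d,b)]))
print("slot",onz(d,[326.5,270.7],0),"mug",onz(d,[352,188.9],0),"tin",onz(d,[308.6,183.5],0))
E
```

```text
grill [542.  -42.6  -0.5] [2.225310432638643, 2.225310432638641]
tray [539.9 254.3  -4.7] [3.141031070976085, 3.141031070976038]
grip [554.8 332.8  40.3] [0.0012449955842981236, 0.0012449955842384647]
hinge [653.9 -23.5  64.8] [2.1261078740972303, 2.126107874096746]
handle [425.8 -49.5  97. ] [4.6780491464845735, 4.678049146484524]
salt [639.5 434.4  -6.9] [6.165751889670505, 6.1657518896705685]
tub [492.9 538.6  -0.7] [0.12496219554200567, 0.12496219554192016]
slot [537.2  65.9   0. ] mug [ 423.3 -348.5    0. ] tin [ 576.1 -389.3   -0. ]
```

The scene view shows the tray (white, black grip) at about (345,285) in the enlarged picture, with the grill at (425,340). In the side view the tray is at (333,318), the slot mouth at (326,268), and the shaker, tub, mug and tin stand clear. Next I'll move the wrist camera between tray and slot.

```bash
cat >> h.py <<'E'
from scipy.spatial.transform import Rotation as Ro
def goal(p,yaw,tilt=None):
    "yaw: world angle of tool y relative to world y, tool down; prints deltas"
    o=robot.get_obs();q=o["orientation"];R=Ro.from_quat([q[1],q[2],q[3],q[0]])
    G=Ro.from_euler('z',yaw)*Ro.from_quat([0,1,0,0])
    if tilt is not None: G=Ro.from_rotvec(tilt)*G
    D=R.inv()
    print("delta",np.round(D.apply(np.array(p)-o["tcp_pos"]),1),"rot",np.round((D*G).as_rotvec(),4),"cur",np.round(o["tcp_pos"],1),"t",round(o["time"],2),"q",np.round(q,4),"F",np.round(o["ft_force"],1),"w",round(float(o["gripper_width"]),1))
E
python3 - <<'E'
from h import *
goal([470,170,300],0.0)
c=robot.get_calibration("wrist");print(np.round(c["camera_from_world"],3))
E
```

```text
delta [-365.  -283.6  -68.7] rot [-1.000e-04 -0.000e+00 -4.048e-01] cur [246.2 574.5 231.3] t 1.65 q [-0.      0.201   0.9796 -0.    ] F [-0.1 -0.1  0.4] w 85.5
[[ 3.94000e-01  9.19000e-01 -1.00000e-03 -6.23873e+02]
 [-8.69000e-01  3.72000e-01 -3.26000e-01  4.19650e+01]
 [-2.99000e-01  1.29000e-01  9.45000e-01 -3.81021e+02]
 [ 0.00000e+00  0.00000e+00  0.00000e+00  1.00000e+00]]
```

Call:
move_arm(
  deltas=[
    {"dx":-73,"dy":-56.7,"dz":-30,"wz":-0.1},
    {"dx":-120,"dy":-93,"dz":-50,"wz":-0.2},
    {"dx":-165,"dy":-128,"dz":-68.7,"wz":-0.3},
    {"dx":-210,"dy":-163,"dz":-68.7,"wz":-0.4},
    {"dx":-255,"dy":-198,"dz":-68.7,"wz":-0.4048},
  ],
)

```text
validation failed for argument at $.de...
```

```bash
python3 - <<'E'
from h import *
goal([470,170,300],0.0)
E
```

```text
delta [-365.  -283.6  -68.7] rot [-1.000e-04 -0.000e+00 -4.048e-01] cur [246.2 574.5 231.3] t 1.65 q [-0.      0.201   0.9796 -0.    ] F [-0.1 -0.1  0.4] w 85.5
```

Call:
move_arm(
  deltas=[
    {"dx":-73,"dy":-57,"dz":-30,"wx":0,"wy":0,"wz":-0.1},
    {"dx":-120,"dy":-93,"dz":-50,"wx":0,"wy":0,"wz":-0.2},
    {"dx":-165,"dy":-128,"dz":-69,"wx":0,"wy":0,"wz":-0.3},
    {"dx":-210,"dy":-163,"dz":-69,"wx":0,"wy":0,"wz":-0.4},
    {"dx":-255,"dy":-198,"dz":-69,"wx":0,"wy":0,"wz":-0.405},
  ],
)

```text
time: 2.28
tcp_pos: [393.7, 308.3, 300.7]
orientation: [0.001, -0.001, 1.0, 0.001]
ft_force: [-0.2, 1.0, -0.0]
gripper_width: 85.2
gripper_force: 0.0
```

```bash
python3 - <<'E'
from h import *
goal([470,170,300],0.0)
E
```

```text
delta [ -76.  -138.4    0.8] rot [0.0011 0.0022 0.0019] cur [393.7 308.3 300.7] t 2.27 q [ 1.1e-03 -9.0e-04  1.0e+00  5.0e-04] F [-0.2  1.  -0. ] w 85.2
```

Call:
move_arm(
  deltas=[
    {"dx":-28,"dy":-50,"dz":0,"wx":0,"wy":0,"wz":0},
    {"dx":-55,"dy":-100,"dz":0,"wx":0,"wy":0,"wz":0},
    {"dx":-76,"dy":-138,"dz":0,"wx":0,"wy":0,"wz":0},
    {"dx":-76,"dy":-138,"dz":0,"wx":0,"wy":0,"wz":0},
  ],
)

```text
time: 2.78
tcp_pos: [469.9, 169.3, 299.6]
orientation: [0.0, 0.002, 1.0, -0.0]
ft_force: [-0.2, 0.9, 0.3]
gripper_width: 85.0
gripper_force: 0.0
```

```bash
python3 - <<'E'
from h import *
np.set_printoptions(precision=1,suppress=True)
goal([470,170,300],0.0)
c,_=save("wrist","w1.png")
for n in ["grill","slot_mouth","tray","tray_grip","lid_hinge","lid_handle"]:
    print(n,[(round(x["conf"],2),np.round(x["location"][::-1],1)) for x in robot.tip_of("wrist",n)[:2]])
print("pred slot",proj(c,[535,66,0]),"grip",proj(c,[555,333,36]))
E
```

```text
delta [-0.1  0.7 -0.4] rot [-0.  0. -0.] cur [469.9 169.3 299.6] t 2.77 q [ 0.  0.  1. -0.] F [-0.2  0.9  0.3] w 85.0
grill [(0.84, array([162.4, 256.1]))]
slot_mouth [(0.63, array([252.1, 243.3]))]
tray [(0.64, array([393.2, 236.6]))]
tray_grip [(0.63, array([460.5, 267.5]))]
lid_hinge []
lid_handle [(0.95, array([ 78.2, 157.8]))]
pred slot [[242.  239.4]] grip [[468.2 265. ]]
```

View pics/w1.png

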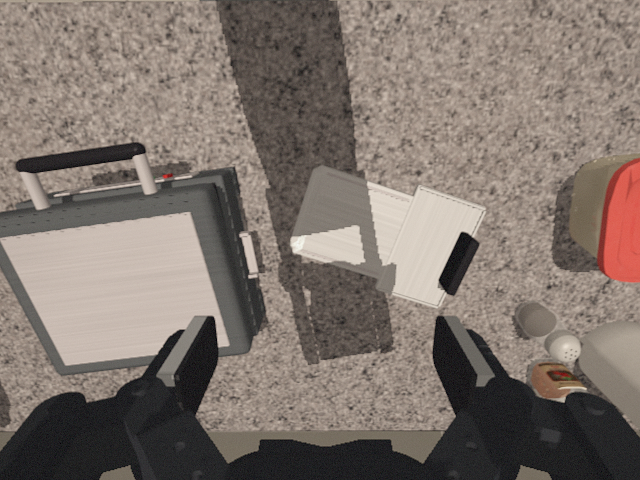

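The wrist view shows the lid handle at (80,158), the spout at (249,254), the grill's left side around columns 237–260, and the tray with its grip plate at (459,264) and tongue pointing left. I'll zoom in to pick the corners.

```bash
python3 - <<'E'
import cv2
im=cv2.imread("pics/w1.png")[155:375,205:500]
cv2.imwrite("pics/c1.png",cv2.resize(im,None,fx=2.7,fy=2.7,interpolation=cv2.INTER_CUBIC))
E
```

```text
(no output)
```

View pics/c1.png

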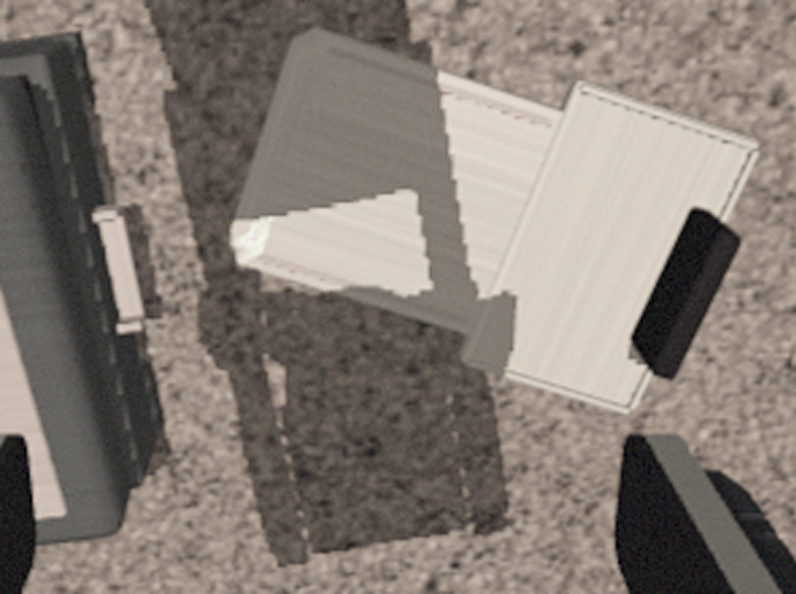

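```bash
python3 - <<'E'
from h import *
from scipy.optimize import least_squares
np.set_printoptions(precision=2,suppress=True)
c=robot.get_calibration("wrist")
f=lambda a:np.array(a,float)/2.7+[205,155]
def fit(m,px,x0):
    m=np.array(m,float);px=np.array([f(p) for p in px])
    def W(t):
        R=Ro.from_euler('z',t[2]/100).as_matrix();return m@R.T+[t[0],t[1],0]
    r=least_squares(lambda t:(proj(c,W(t))-px).ravel(),x0,loss='soft_l1');print(r.x[:2],r.x[2]/100);print((proj(c,W(r.x))-px));return r.x
t=fit([(-70,0,5),(-70,86,10),(70,86,10),(70,0,10),(-47,-120,5),(47,-120,5),(-55,-112,5),(55,-112,10)],
 [(582,82),(757,150),(630,412),(463,362),(291,38),(231,222),(315,27),(247,268)],[540,254,-19.])
p=fit([(-35,6,46),(35,6,46),(-35,-6,46),(35,-6,46)],[(740,238),(672,380),(695,208),(634,345)],[555,333,-19.])
for q in [(78,32),(165,440)]: print(q,onz(c,f(q),0),onz(c,f(q),60))
for q in [(20,165),(144,150)]: print(onz(c,q,80))
print("handle ends",onz(c,(21,165),80),onz(c,(144,150),80),"spout",onz(c,f((118,208)),46),onz(c,f((142,330)),46),"cam",ray(c,[0,0])[0])
E
```

```text
[530.55 258.27] -0.3236255146534883
[[-1.57 -1.33]
 [ 2.57 -2.26]
 [ 0.14  1.55]
 [-0.72  0.61]
 [ 1.32  0.48]
 [-0.47  5.92]
 [ 1.31  0.11]
 [-2.38 -1.87]]
[547.25 322.77] -0.32936312503474036
[[-1.35 -5.12]
 [-3.4  -3.38]
 [ 5.42  2.6 ]
 [ 1.18  6.52]]
(78, 32) [445.69  66.89   0.  ] [437.25  81.19  60.  ]
(165, 440) [643.6   94.47   0.  ] [608.27 105.02  60.  ]
[ 433.17 -115.56   80.  ]
[419.09   3.48  80.  ]
handle ends [ 433.17 -114.62   80.  ] [419.09   3.48  80.  ] spout [509.8   88.69  46.  ] [563.78  95.4   46.  ] cam [383.56 172.16 441.68]
```

Call:
move_arm(
  deltas=[
    {"dx":13,"dy":-50,"dz":-10,"wx":0,"wy":0,"wz":0},
    {"dx":26,"dy":-100,"dz":-20,"wx":0,"wy":0,"wz":0},
    {"dx":40,"dy":-150,"dz":-30,"wx":0,"wy":0,"wz":0},
    {"dx":40,"dy":-150,"dz":-30,"wx":0,"wy":0,"wz":0},
  ],
)

```text
time: 3.62
tcp_pos: [428.7, 19.8, 330.8]
orientation: [0.001, 0.002, 1.0, -0.001]
ft_force: [0.8, 0.4, -0.6]
gripper_width: 85.4
gripper_force: 0.0
```

```bash
python3 - <<'E'
from h import *
np.set_printoptions(precision=1,suppress=True)
import pickle
c,_=save("wrist","w2.png");pickle.dump(c,open("w2.pkl","wb"))
for n in ["grill","slot_mouth","lid_hinge","lid_handle"]:
    print(n,[(round(x["conf"],2),np.round(x["location"][::-1],1)) for x in robot.tip_of("wrist",n)[:2]])
goal([470,170,300],0.0)
im=cv2.imread("pics/w2.png")
cv2.imwrite("pics/c2.png",cv2.resize(im,None,fx=1.25,fy=1.25,interpolation=cv2.INTER_CUBIC))
E
```

```text
grill [(0.64, array([286.8, 270.9]))]
slot_mouth []
lid_hinge []
lid_handle [(0.96, array([256.4, 194.6])), (0.58, array([613.8, 324.1]))]
delta [-41.5 146.9  29.2] rot [ 0. -0.  0.] cur [428.8  23.  329.2] t 3.88 q [-0. -0.  1.  0.] F [ 1.   0.9 -0.3] w 85.4
```

View pics/c2.png

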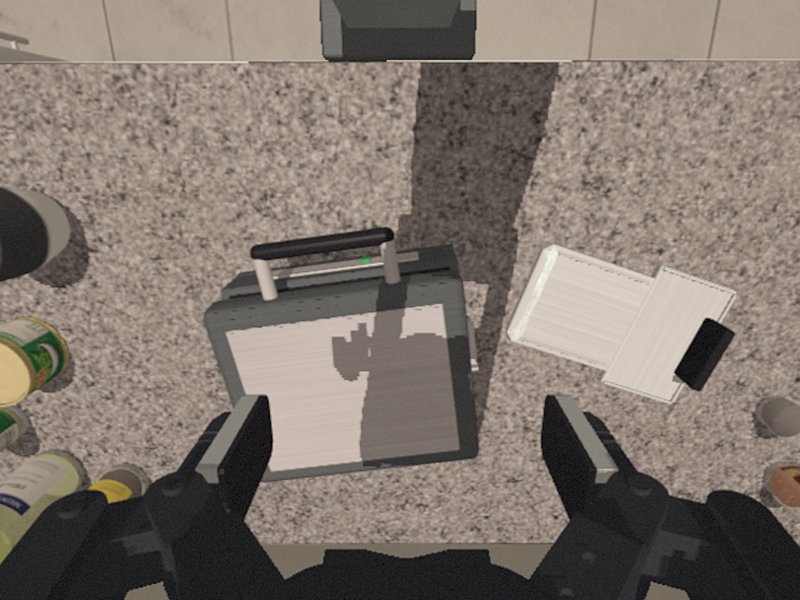

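The second wrist view shows the handle bar from (251,251) to (394,235), the base's front-left corner at (455,247), and the tray fully lit with its corners at (663,267), (735,293), (673,403) and (603,383) in the enlarged picture.

```bash
python3 - <<'E'
from h import *
import pickle
from scipy.optimize import least_squares
np.set_printoptions(precision=2,suppress=True)
c=pickle.load(open("w2.pkl","rb"))
T=np.array(c["camera_from_world"]);o2=ray(c,[0,0])[0];off=o2-np.array([428.7,19.8,330.8]);print("cam",o2,"off",off, "now", ray(robot.get_calibration("wrist"),[0,0])[0]-robot.get_obs()["tcp_pos"])
c1=dict(c);T1=np.array(robot.get_calibration("wrist")["camera_from_world"]);o1=np.array([469.9,169.3,299.6])+(ray(robot.get_calibration("wrist"),[0,0])[0]-robot.get_obs()["tcp_pos"]);T1[:3,3]=-T1[:3,:3]@o1;c1["camera_from_world"]=T1.tolist()
pickle.dump(c1,open("w1.pkl","wb"))
def fit(obs,x0):
    def res(t,raw=False):
        R=Ro.from_euler('z',t[2]/100).as_matrix();r=[]
        for cal,m,px in obs:
            m=np.array(m,float)
            if len(t)>3: m[m[:,2]==-1,2]=t[3]
            r.append(proj(cal,m@R.T+[t[0],t[1],0])-np.array(px,float))
        return np.vstack(r) if raw else np.vstack(r).ravel()
    r=least_squares(res,x0,loss='soft_l1');print("FIT",r.x);print(res(r.x,True));return r.x
f1=lambda L:np.array(L,float)/2.7+[205,155]
f2=lambda L:np.array(L,float)/1.25
M=[(-70,0,5),(-70,86,10),(70,86,10),(70,0,5),(-47,-120,0),(47,-120,0),(-55,-112,0),(55,-112,5)]
t2=(c,M,f2([(663,267),(735,293),(673,403),(603,383),(543,252),(509,332),(553,246),(517,341)]))
t1=(c1,[M[i] for i in (0,1,2,3,4,6,7)],f1([(582,82),(757,150),(630,412),(463,362),(291,38),(315,27),(247,268)]))
fit([t2],[535,256,-32]);t=fit([t1,t2],[535,256,-32])
R=Ro.from_euler('z',t[2]/100).as_matrix();print("grip",R@[0,75,36]+[t[0],t[1],0])
hm=(f2([(251,251),(394,235)])).mean(0)
print("handle tri",tri([ray(c,hm),ray(c1,(82.5,157.5))]),"nets",tri([ray(c,(256.4,194.6)),ray(c1,(78.2,157.8))]))
fit([(c,[(-133,-59,-1),(-133,59,-1),(-95,110,60)],f2([(251,251),(394,235),(457,247)])),(c1,[(-133,-59,-1),(-133,59,-1),(-95,110,0)],[(17,165),(146,150),(234,167)])],[556,-40,12,80])
print("tray/slot side cam check")
E
```

```text
cam [343.57  19.74 472.64] off [-85.13  -0.06 141.84] now [-84.68  -0.74 142.13]
FIT [535.8  256.77 -31.56]
[[-0.38 -0.43]
 [ 4.41 -0.17]
 [ 1.08  2.65]
 [-0.51 -0.01]
 [ 0.06 -0.94]
 [-0.48  0.12]
 [ 0.41 -0.13]
 [-2.82  1.3 ]]
FIT [534.58 255.91 -31.62]
[[-1.25  0.84]
 [ 3.   -0.64]
 [ 1.35  3.15]
 [-0.09  0.91]
 [ 1.88  2.81]
 [ 1.71  2.45]
 [-1.02 -0.55]
 [-0.87 -1.36]
 [ 3.96 -1.03]
 [ 0.57  1.91]
 [-1.05 -0.8 ]
 [-0.5  -1.93]
 [-1.06 -0.77]
 [-0.14 -1.12]
 [-3.4   0.41]]
grip [557.9  327.19  36.  ]
handle tri (array([425.3 , -49.11,  94.87]), [0.5061281341082657, 0.5061281341082716]) nets (array([424.76, -49.94,  99.56]), [0.7750969654063068, 0.7750969654063986])
FIT [556.47 -32.59  12.85  96.27]
[[-0.95  1.18]
 [-0.02 -1.14]
 [ 0.46 10.51]
 [ 0.59 -0.32]
 [-0.88 -2.22]
 [ 0.73  0.82]]
tray/slot side cam check
```

```bash
python3 - <<'E'
from h import *
goal([558,327,140],-0.316)
E
```

```text
delta [-130.   303.6  189.2] rot [ 3.000e-04 -7.000e-04  3.183e-01] cur [428.8  23.  329.2] t 3.88 q [-3.0e-04 -1.2e-03  1.0e+00  2.0e-04] F [ 1.   0.9 -0.3] w 85.4
```

Call:
move_arm(
  deltas=[
    {"dx":-20,"dy":55,"dz":0,"wx":0,"wy":0,"wz":0.05},
    {"dx":-45,"dy":110,"dz":10,"wx":0,"wy":0,"wz":0.12},
    {"dx":-70,"dy":165,"dz":25,"wx":0,"wy":0,"wz":0.2},
    {"dx":-95,"dy":215,"dz":45,"wx":0,"wy":0,"wz":0.26},
    {"dx":-115,"dy":260,"dz":75,"wx":0,"wy":0,"wz":0.318},
  ],
)

```text
time: 4.5
tcp_pos: [544.2, 285.8, 254.0]
orientation: [0.001, 0.158, 0.987, 0.0]
ft_force: [0.7, -0.6, -0.1]
gripper_width: 85.4
gripper_force: 0.0
```

```bash
python3 - <<'E'
from h import *
goal([558,327,140],-0.316)
E
```

```text
delta [ -0.2  43.4 114.1] rot [ 0.0009  0.001  -0.0006] cur [544.2 285.8 254. ] t 4.5 q [6.000e-04 1.576e-01 9.875e-01 4.000e-04] F [ 0.7 -0.6 -0.1] w 85.4
```

Call:
move_arm(
  deltas=[
    {"dx":0,"dy":22,"dz":45,"wx":0,"wy":0,"wz":0},
    {"dx":0,"dy":43,"dz":90,"wx":0,"wy":0,"wz":0},
    {"dx":0,"dy":43,"dz":114,"wx":0,"wy":0,"wz":0},
    {"dx":0,"dy":43,"dz":114,"wx":0,"wy":0,"wz":0},
    {"dx":0,"dy":43,"dz":114,"wx":0,"wy":0,"wz":0},
  ],
)

```text
time: 5.12
tcp_pos: [557.4, 323.6, 141.6]
orientation: [0.0, 0.158, 0.987, 0.0]
ft_force: [0.4, -0.5, 0.3]
gripper_width: 85.6
gripper_force: 0.0
```

```bash
python3 - <<'E'
from h import *
import pickle
c,_=save("wrist","w3.png");pickle.dump(c,open("w3.pkl","wb"))
for n in ["tray","tray_grip"]:
    for x in robot.tip_of("wrist",n)[:2]:
        uv=x["location"][::-1];print(n,round(x["conf"],2),np.round(uv,1),np.round(onz(c,uv,36 if n!="tray" else 0),1))
goal([558,327,17],-0.316)
E
```

```text
tray 0.87 [228.3 224.2] [533.4 251.4   0. ]
tray_grip 0.7 [324.6 238. ] [555.9 322.9  36. ]
tray_grip 0.44 [482.1 272.1] [615.  421.1  36. ]
delta [  1.7   3.3 125.7] rot [ 0.0022  0.0025 -0.0017] cur [558.2 323.2 142.7] t 5.28 q [1.400e-03 1.582e-01 9.874e-01 9.000e-04] F [-0.3  1.1  0.8] w 85.5
```

View pics/w3.png

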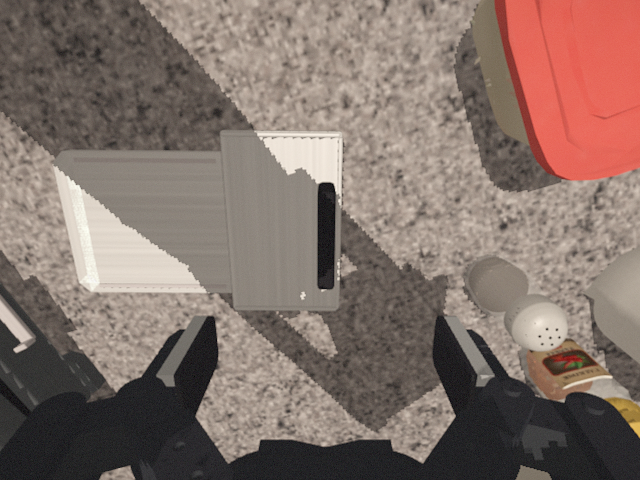

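The picture shows the grip plate centred between the fingers at (326,236) and square to the jaw axis, with the shaker and tub clear of the fingers. I'm going down to grasp.

Call:
move_arm(
  deltas=[
    {"dx":1,"dy":2,"dz":50,"wx":0,"wy":0,"wz":0},
    {"dx":1,"dy":2,"dz":95,"wx":0,"wy":0,"wz":0},
    {"dx":1,"dy":2,"dz":115,"wx":0,"wy":0,"wz":0},
    {"dx":1,"dy":2,"dz":124,"wx":0,"wy":0,"wz":0},
    {"dx":1,"dy":2,"dz":124,"wx":0,"wy":0,"wz":0},
  ],
)

```text
time: 5.9
tcp_pos: [557.8, 325.1, 17.7]
orientation: [0.001, 0.158, 0.987, 0.0]
ft_force: [0.3, -0.4, 0.2]
gripper_width: 85.3
gripper_force: 0.0
```

Call:
move_arm(
  deltas=[
    {"dx":0,"dy":0,"dz":0,"wx":0,"wy":0,"wz":0},
    {"dx":0,"dy":0,"dz":0,"wx":0,"wy":0,"wz":0},
    {"dx":0,"dy":0,"dz":0,"wx":0,"wy":0,"wz":0},
    {"dx":0,"dy":0,"dz":0,"wx":0,"wy":0,"wz":0},
    {"dx":0,"dy":0,"dz":0,"wx":0,"wy":0,"wz":0},
  ],
  jaw=0,
  grip_force=40,
)

```text
time: 6.52
tcp_pos: [557.0, 325.0, 17.0]
orientation: [0.0, 0.158, 0.987, 0.0]
ft_force: [-0.7, -0.9, 2.9]
gripper_width: 11.5
gripper_force: 40.1
```

```bash
python3 - <<'E'
from h import *
import pickle
from scipy.optimize import least_squares
np.set_printoptions(precision=2,suppress=True)
c=pickle.load(open("w3.pkl","rb"))
M=np.array([(-70,0,7),(-70,86,10),(70,86,10),(70,0,10),(55,-112,5),(-55,-112,3)],float);px=np.array([(221,131),(344,131),(340,310),(232,311),(92,292),(68,150)],float)
res=lambda t:(proj(c,M@Ro.from_euler('z',t[2]/100).as_matrix().T+[t[0],t[1],0])-px).ravel()
r=least_squares(res,[534,256,-31],loss='soft_l1');print(r.x,res(r.x).reshape(-1,2))
t=r.x;R=Ro.from_euler('z',t[2]/100);g=R.apply([0,75,0])+[t[0],t[1],0];print("grip",g)
o=robot.get_obs()["tcp_pos"];print("tcp in grip frame",R.inv().apply([o[0]-g[0],o[1]-g[1],0]))
yd=np.array([-np.sin(.1285),np.cos(.1285),0]);m=np.array([542.4,76.5,0])
goal(m+yd*(75+137)+[0,0,18],.1285)
E
```

```text
[533.38 252.83 -32.56] [[-0.68 -0.47]
 [-0.63  0.92]
 [-0.89  0.71]
 [ 1.3  -1.14]
 [ 3.3  -2.69]
 [ 0.18  0.4 ]]
grip [557.37 323.89   0.  ]
tcp in grip frame [-0.65  0.92  0.  ]
delta [ 27.8 -49.4  -1. ] rot [ 0.    0.   -0.45] cur [557. 325.  17.] t 6.53 q [0.   0.16 0.99 0.  ] F [-0.7 -0.9  2.9] w 11.5
```

Call:
move_arm(
  deltas=[
    {"dx":7,"dy":-12,"dz":-1,"wx":0,"wy":0,"wz":-0.11},
    {"dx":14,"dy":-25,"dz":-1,"wx":0,"wy":0,"wz":-0.22},
    {"dx":21,"dy":-37,"dz":-1,"wx":0,"wy":0,"wz":-0.34},
    {"dx":28,"dy":-49,"dz":-1,"wx":0,"wy":0,"wz":-0.45},
    {"dx":28,"dy":-49,"dz":-1,"wx":0,"wy":0,"wz":-0.45},
  ],
)

```text
time: 7.15
tcp_pos: [514.4, 286.7, 17.2]
orientation: [-0.0, -0.066, 0.998, -0.0]
ft_force: [0.5, -0.8, -2.7]
gripper_width: 11.5
gripper_force: 39.4
```

```bash
python3 - <<'E'
from h import *
import pickle
c,_=save("wrist","w4.png");pickle.dump(c,open("w4.pkl","wb"))
for n in ["tray","slot_mouth"]:
    for x in robot.tip_of("wrist",n)[:2]:
        uv=x["location"][::-1];print(n,round(x["conf"],2),np.round(uv,1),np.round(onz(c,uv,0),1))
yd=np.array([-np.sin(.1285),np.cos(.1285),0]);m=np.array([542.4,76.5,0])
goal(m+yd*(75+137)+[0,0,18],.1285)
im=cv2.imread("pics/w4.png")
cv2.imwrite("pics/c4.png",cv2.resize(im[100:340,:330],None,fx=2.4,fy=2.4,interpolation=cv2.INTER_CUBIC))
E
```

```text
tray 0.78 [167.3 301.2] [524.1 212.8   0. ]
delta [-0.2 -0.4 -0.8] rot [-0.0001 -0.0005  0.0016] cur [515.  287.1  17.2] t 7.3 q [-3.000e-04 -6.500e-02  9.979e-01 -1.000e-04] F [-1.3 -0.2 -2.5] w 11.6
```

View pics/c4.png

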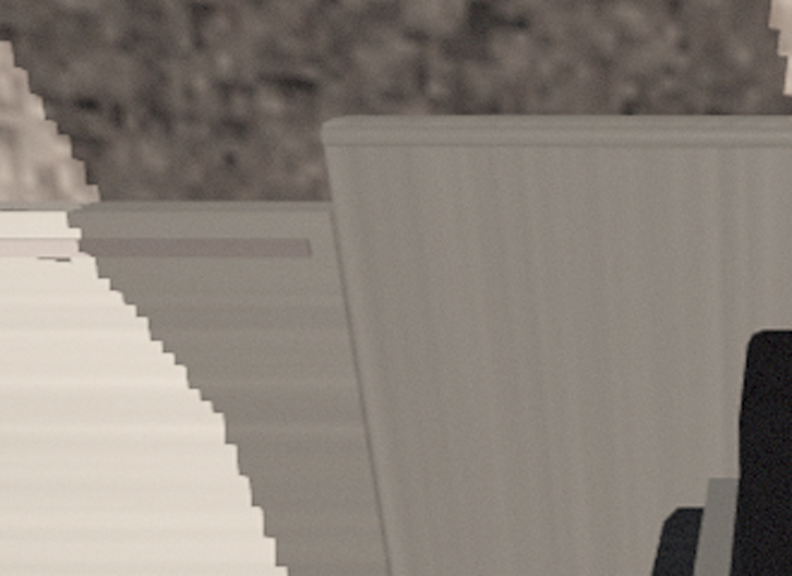

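The tongue edge runs horizontally in the wrist image, so the tray is square to the tool, but the mouth is out of view. I'll check alignment with the side camera.

```bash
python3 - <<'E'
from h import *
c,_=save("side","s2.png")
np.set_printoptions(precision=1,suppress=True)
for n in ["tray","slot_mouth","grill"]:
    for x in robot.tip_of("side",n)[:2]:
        uv=x["location"][::-1];print(n,round(x["conf"],2),np.round(uv,1),np.round(onz(c,uv,0),1))
R=Ro.from_euler('z',.1285)
m=np.array([542.4,76.5,0])
G=R.apply([(-95,0,0),(95,0,0),(-95,0,60),(95,0,60),(0,10,34),(-56.5,0,0),(56.5,0,0),(-56.5,0,13),(56.5,0,13)])+m
tr=R.apply([(-55,-112,10),(55,-112,10),(-47,-120,10),(47,-120,10),(-70,0,10),(70,0,10)])+m+R.apply([0,137,0])
pg=proj(c,G);pt=proj(c,tr)
im=cv2.imread("pics/s2.png");s=5;x0,y0=270,215
im=cv2.resize(im[y0:y0+115,x0:x0+130],None,fx=s,fy=s,interpolation=cv2.INTER_CUBIC)
for P_,col in ((pg,(0,0,255)),(pt,(0,200,0))):
    for p in P_: cv2.circle(im,tuple(int(round(v)) for v in (p+.5-[x0,y0])*s),3,col,1)
cv2.imwrite("pics/c5.png",im)
E
```

```text
tray 0.94 [331.3 310.3] [532.9 219.    0. ]
slot_mouth 0.64 [324.3 271.2] [543.7  67.7   0. ]
grill 0.58 [320.6 246.9] [549.3 -40.2   0. ]
```

View pics/c5.png

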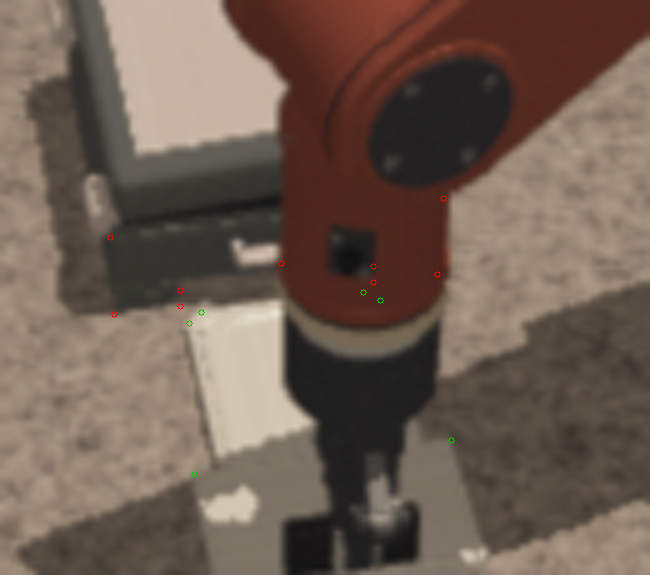

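The overlay agrees with the image to 2–3 mm: the grill's rear bottom corner is at (117,310) and the tongue corner near (190,318), both within the bevels' catch. I'm starting the insertion and watching the forces.

Call:
move_arm(
  deltas=[
    {"dx":0,"dy":-8,"dz":0,"wx":0,"wy":0,"wz":0},
    {"dx":0,"dy":-16,"dz":0,"wx":0,"wy":0,"wz":0},
    {"dx":0,"dy":-22,"dz":0,"wx":0,"wy":0,"wz":0},
    {"dx":0,"dy":-28,"dz":0,"wx":0,"wy":0,"wz":0},
    {"dx":0,"dy":-33,"dz":0,"wx":0,"wy":0,"wz":0},
  ],
)

```text
time: 8.12
tcp_pos: [519.0, 254.8, 17.6]
orientation: [-0.0, -0.066, 0.998, 0.001]
ft_force: [-4.5, 12.5, -0.7]
gripper_width: 11.3
gripper_force: 39.9
```

Call:
move_arm(
  deltas=[
    {"dx":1,"dy":0,"dz":0,"wx":0,"wy":0,"wz":0},
    {"dx":2,"dy":0,"dz":0,"wx":0,"wy":0,"wz":0},
    {"dx":2,"dy":0,"dz":0,"wx":0,"wy":0,"wz":0},
  ],
)

```text
time: 8.5
tcp_pos: [517.2, 253.9, 17.5]
orientation: [-0.0, -0.066, 0.998, -0.0]
ft_force: [-0.7, -0.3, -4.0]
gripper_width: 11.2
gripper_force: 39.6
```

```bash
python3 - <<'E'
from h import *
o=robot.get_obs();print(o["ft_force"],o["moment"],o["tcp_pos"],o["orientation"])
c,_=save("side","s3.png");im=cv2.imread("pics/s3.png")
w,_=save("wrist","w5.png");b=cv2.imread("pics/w5.png")
a=cv2.resize(im[225:325,270:390],None,fx=4.5,fy=4.5,interpolation=cv2.INTER_CUBIC)
b=cv2.resize(b[60:360,0:160],(240,450))
cv2.imwrite("pics/c6.png",np.hstack([a,b]))
E
```

```text
[-0.67675643 -0.26965764 -3.98973648] [ 0.18783093 -0.02445621 -0.02739735] [517.2313577  253.91732426  17.50343168] [-7.11894804e-05 -6.61157154e-02  9.97811946e-01 -1.65768621e-04]
```

View pics/c6.png

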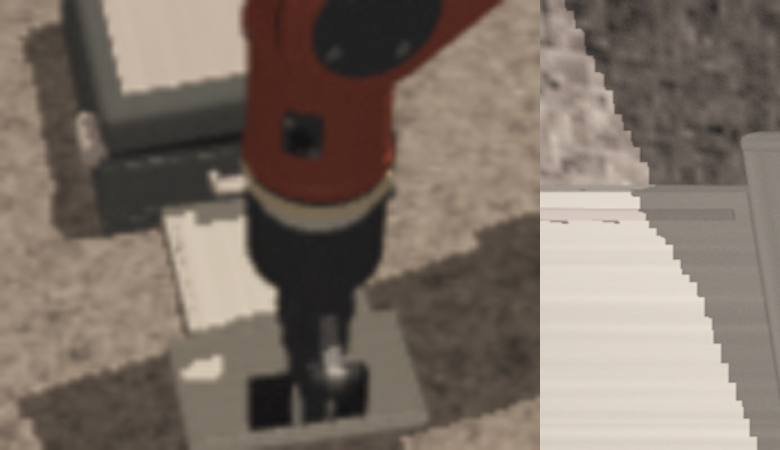

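The tongue tip sits in the mouth and the contact force vanished after the 2 mm shift, so I'm continuing.

Call:
move_arm(
  deltas=[
    {"dx":0,"dy":-5,"dz":0,"wx":0,"wy":0,"wz":0},
    {"dx":0,"dy":-10,"dz":0,"wx":0,"wy":0,"wz":0},
    {"dx":0,"dy":-15,"dz":0,"wx":0,"wy":0,"wz":0},
    {"dx":0,"dy":-20,"dz":0,"wx":0,"wy":0,"wz":0},
  ],
)

```text
time: 9.1
tcp_pos: [520.0, 233.8, 17.6]
orientation: [-0.0, -0.066, 0.998, -0.0]
ft_force: [-0.0, -0.1, -3.3]
gripper_width: 11.5
gripper_force: 39.6
```

Call:
move_arm(
  deltas=[
    {"dx":0,"dy":-8,"dz":0,"wx":0,"wy":0,"wz":0},
    {"dx":0,"dy":-16,"dz":0,"wx":0,"wy":0,"wz":0},
    {"dx":0,"dy":-24,"dz":0,"wx":0,"wy":0,"wz":0},
    {"dx":0,"dy":-32,"dz":0,"wx":0,"wy":0,"wz":0},
    {"dx":0,"dy":-40,"dz":0,"wx":0,"wy":0,"wz":0},
  ],
)

```text
time: 9.72
tcp_pos: [525.3, 194.0, 17.6]
orientation: [-0.0, -0.066, 0.998, -0.0]
ft_force: [0.4, 0.2, -4.1]
gripper_width: 11.4
gripper_force: 39.6
```

Call:
move_arm(
  deltas=[
    {"dx":0,"dy":-8,"dz":0,"wx":0,"wy":0,"wz":0},
    {"dx":0,"dy":-16,"dz":0,"wx":0,"wy":0,"wz":0},
    {"dx":0,"dy":-24,"dz":0,"wx":0,"wy":0,"wz":0},
    {"dx":0,"dy":-30,"dz":0,"wx":0,"wy":0,"wz":0},
    {"dx":0,"dy":-35,"dz":0,"wx":0,"wy":0,"wz":0},
  ],
)

```text
time: 10.35
tcp_pos: [529.9, 159.5, 17.6]
orientation: [0.0, -0.066, 0.998, 0.0]
ft_force: [0.3, -0.1, -3.1]
gripper_width: 11.7
gripper_force: 39.7
```

Call:
move_arm(
  deltas=[
    {"dx":0,"dy":-2,"dz":0.5,"wx":0,"wy":0,"wz":0},
    {"dx":0,"dy":-4,"dz":0.5,"wx":0,"wy":0,"wz":0},
    {"dx":0,"dy":-6,"dz":0.5,"wx":0,"wy":0,"wz":0},
  ],
)

```text
time: 10.72
tcp_pos: [530.7, 154.1, 17.2]
orientation: [0.0, -0.066, 0.998, 0.0]
ft_force: [-0.4, 1.1, -2.8]
gripper_width: 10.9
gripper_force: 39.8
```

Call:
move_arm(
  deltas=[
    {"dx":0,"dy":-1.5,"dz":0.3,"wx":0,"wy":0,"wz":0},
    {"dx":0,"dy":-3,"dz":0.3,"wx":0,"wy":0,"wz":0},
    {"dx":0,"dy":-3,"dz":0.3,"wx":0,"wy":0,"wz":0},
  ],
)

```text
time: 11.1
tcp_pos: [530.9, 151.6, 16.9]
orientation: [-0.0, -0.066, 0.998, 0.0]
ft_force: [-1.5, 4.6, -0.4]
gripper_width: 11.2
gripper_force: 40.2
```

Call:
move_arm(
  deltas=[
    {"dx":0,"dy":-1.5,"dz":0,"wx":0,"wy":0,"wz":0},
    {"dx":0,"dy":-1.5,"dz":0,"wx":0,"wy":0,"wz":0},
  ],
)

```text
time: 11.35
tcp_pos: [530.9, 151.5, 17.0]
orientation: [0.0, -0.066, 0.998, 0.001]
ft_force: [-2.1, 10.4, -0.1]
gripper_width: 11.1
gripper_force: 40.2
```

Call:
move_arm(
  deltas=[
    {"dx":0,"dy":-2,"dz":0,"wx":0,"wy":0,"wz":0},
    {"dx":0,"dy":-2,"dz":0,"wx":0,"wy":0,"wz":0},
  ],
)

```text
time: 11.6
tcp_pos: [531.0, 151.5, 17.0]
orientation: [0.0, -0.066, 0.998, 0.003]
ft_force: [-2.6, 18.7, -0.5]
gripper_width: 11.1
gripper_force: 40.3
```

```bash
python3 - <<'E'
from h import *
o=robot.get_obs();print(o["ft_force"],o["moment"],o["tcp_pos"])
save("side","s4.png");save("scene","s5.png")
a=cv2.imread("pics/s4.png")[205:305,270:390];b=cv2.imread("pics/s5.png")[200:300,250:380]
cv2.imwrite("pics/c7.png",np.hstack([cv2.resize(a,(480,400),interpolation=2),cv2.resize(b,(300,400),interpolation=2)[:,:]]))
E
```

```text
[-2.61269717 18.67410091 -0.52081263] [2.63192581 0.42910481 0.21835715] [530.97178661 151.47272524  17.03877949]
```

View pics/c7.png

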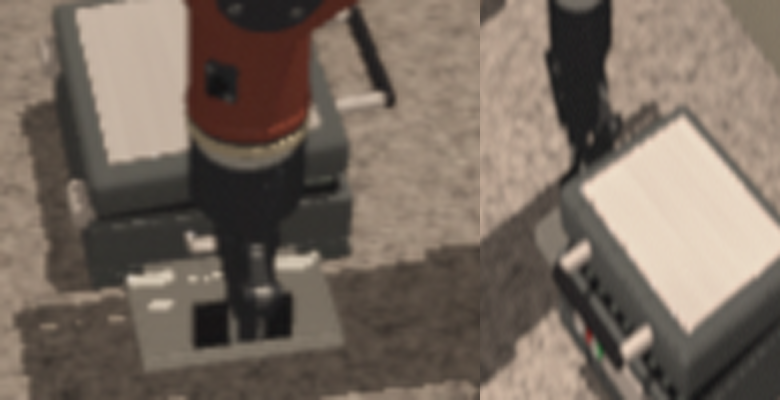

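The picture shows the tray's shoulders flush against the grill. I'll relieve the push, release and retreat upward.

Call:
move_arm(
  deltas=[
    {"dx":0,"dy":4,"dz":0,"wx":0,"wy":0,"wz":0},
    {"dx":0,"dy":4,"dz":0,"wx":0,"wy":0,"wz":0},
  ],
)

```text
time: 11.95
tcp_pos: [531.1, 151.8, 17.0]
orientation: [0.0, -0.066, 0.998, 0.0]
ft_force: [-1.0, 3.0, 0.5]
gripper_width: 11.1
gripper_force: 40.8
```

Call:
move_arm(
  deltas=[
    {"dx":0,"dy":0,"dz":0,"wx":0,"wy":0,"wz":0},
    {"dx":0,"dy":0,"dz":0,"wx":0,"wy":0,"wz":0},
    {"dx":0,"dy":0,"dz":0,"wx":0,"wy":0,"wz":0},
  ],
  jaw=0.5,
)

```text
time: 12.32
tcp_pos: [531.2, 151.1, 16.8]
orientation: [0.0, -0.066, 0.998, -0.0]
ft_force: [0.1, 0.4, -0.3]
gripper_width: 42.8
gripper_force: 0.0
```

Call:
move_arm(
  deltas=[
    {"dx":0,"dy":0,"dz":-30,"wx":0,"wy":0,"wz":0},
    {"dx":0,"dy":0,"dz":-80,"wx":0,"wy":0,"wz":0},
    {"dx":0,"dy":0,"dz":-135,"wx":0,"wy":0,"wz":0},
    {"dx":0,"dy":0,"dz":-190,"wx":0,"wy":0,"wz":0},
    {"dx":0,"dy":0,"dz":-240,"wx":0,"wy":0,"wz":0},
  ],
)

```text
time: 12.95
tcp_pos: [531.1, 151.2, 259.1]
orientation: [0.001, -0.066, 0.998, -0.0]
ft_force: [0.9, 0.2, 0.1]
gripper_width: 43.0
gripper_force: 0.0
```

```bash
python3 - <<'E'
from h import *
import pickle
c,_=save("wrist","w6.png");pickle.dump(c,open("w6.pkl","wb"))
for n in ["tray","slot_mouth","lid_handle","lid_hinge"]:
    for x in robot.tip_of("wrist",n)[:1]:
        uv=x["location"][::-1];print(n,round(x["conf"],2),np.round(uv,1),np.round(onz(c,uv,0 if n in("tray","slot_mouth") else 95),1))
goal([425,-49.5,200],.1285)
# lid path
th=np.arange(0,.84,.12)
E
```

```text
tray 0.83 [257.  195.7] [543.1  78.4   0. ]
slot_mouth 0.66 [151.9 190.6] [552.4 -33.4   0. ]
delta [ 131.2 -185.1   56.3] rot [-0.0001 -0.0005  0.0034] cur [530.7 151.3 256.2] t 13.2 q [-2.000e-04 -6.590e-02  9.978e-01 -1.000e-04] F [-0.6  0.1  0.3] w 42.7
```

```bash
python3 - <<'E'
from h import *
print(robot.get_obs()["joint_pos"])
goal([423,-49,220],.1285-np.pi/2);goal([423,-49,220],.1285+np.pi/2)
E
```

```text
[ 1.34825177e-01  2.99752963e-02  1.68840994e+00 -1.34447001e-04
  1.42366990e+00 -1.56789988e+00]
delta [ 133.1 -184.3   36.3] rot [-5.0000e-04 -3.0000e-04  1.5742e+00] cur [530.7 151.3 256.2] t 13.2 q [-2.000e-04 -6.590e-02  9.978e-01 -1.000e-04] F [-0.6  0.1  0.3] w 42.7
delta [ 133.1 -184.3   36.3] rot [ 3.0000e-04 -5.0000e-04 -1.5673e+00] cur [530.7 151.3 256.2] t 13.2 q [-2.000e-04 -6.590e-02  9.978e-01 -1.000e-04] F [-0.6  0.1  0.3] w 42.7
```

Call:
move_arm(
  deltas=[
    {"dx":13,"dy":-20,"dz":0,"wx":0,"wy":0,"wz":0.17},
    {"dx":28,"dy":-40,"dz":0,"wx":0,"wy":0,"wz":0.34},
    {"dx":42,"dy":-60,"dz":0,"wx":0,"wy":0,"wz":0.51},
    {"dx":56,"dy":-80,"dz":0,"wx":0,"wy":0,"wz":0.68},
    {"dx":70,"dy":-100,"dz":0,"wx":0,"wy":0,"wz":0.85},
  ],
)

```text
time: 13.82
tcp_pos: [473.1, 42.5, 254.2]
orientation: [-0.002, 0.354, 0.935, -0.001]
ft_force: [0.2, 0.1, 1.7]
gripper_width: 42.8
gripper_force: 0.0
```

```bash
python3 - <<'E'
from h import *
goal([423,-49,220],.1285-np.pi/2)
E
```

```text
delta [ -23.1 -101.7   34.4] rot [-0.0038 -0.0023  0.7189] cur [473.1  42.5 254.2] t 13.82 q [-2.100e-03  3.539e-01  9.353e-01 -7.000e-04] F [0.2 0.1 1.7] w 42.8
```

Call:
move_arm(
  deltas=[
    {"dx":-5,"dy":-25,"dz":8,"wx":0,"wy":0,"wz":0.17},
    {"dx":-10,"dy":-50,"dz":16,"wx":0,"wy":0,"wz":0.34},
    {"dx":-15,"dy":-75,"dz":25,"wx":0,"wy":0,"wz":0.51},
    {"dx":-23,"dy":-102,"dz":34,"wx":0,"wy":0,"wz":0.68},
    {"dx":-23,"dy":-102,"dz":34,"wx":0,"wy":0,"wz":0.719},
  ],
)

```text
time: 14.45
tcp_pos: [422.6, -49.7, 219.6]
orientation: [-0.002, 0.66, 0.751, -0.001]
ft_force: [0.4, 0.2, 0.4]
gripper_width: 42.9
gripper_force: 0.0
```

```bash
python3 - <<'E'
from h import *
import pickle
np.set_printoptions(precision=1,suppress=True)
c,_=save("wrist","w7.png");pickle.dump(c,open("w7.pkl","wb"))
for x in robot.tip_of("wrist","lid_handle")[:2]:
    uv=x["location"][::-1];print(round(x["conf"],2),uv,onz(c,uv,80),onz(c,uv,97))
print("pred",proj(c,[[423,-49,80],[423,-49,97]]))
goal([423,-49,220],.1285-np.pi/2)
im=cv2.imread("pics/w7.png")
for h,col in ((80,(0,0,255)),(97,(0,255,0))):
    for s in (-59,0,59):
        p=proj(c,[423-s*.128,-49+s*.992,h])[0];cv2.circle(im,tuple(int(round(v)) for v in p),3,col,1)
cv2.imwrite("pics/c8.png",im)
E
```

```text
0.88 [328.4, 232.8] [424.4 -56.3  80. ] [423.7 -50.9  97. ]
pred [[327.8 223.6]
 [327.9 230.2]]
delta [ 0.  -0.6  0.5] rot [-0. -0.  0.] cur [423.6 -48.9 220.5] t 14.55 q [-0.   0.7  0.8 -0. ] F [0.6 0.2 0.2] w 42.7
```

View pics/c8.png

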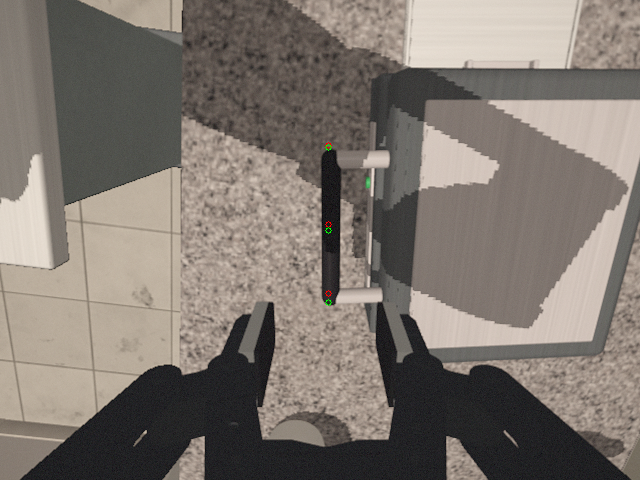

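The bar runs straight down the image at column 331, rows 149–303. That fits z≈97 (the lid is already ~0.075 rad ajar) and puts the bar about 2 mm toward the grill from my prediction. I'm narrowing the jaws and descending.

Call:
move_arm(
  deltas=[
    {"dx":0,"dy":1.5,"dz":30,"wx":0,"wy":0,"wz":0},
    {"dx":0,"dy":1.5,"dz":65,"wx":0,"wy":0,"wz":0},
    {"dx":0,"dy":1.5,"dz":90,"wx":0,"wy":0,"wz":0},
    {"dx":0,"dy":1.5,"dz":100,"wx":0,"wy":0,"wz":0},
    {"dx":0,"dy":1.5,"dz":100,"wx":0,"wy":0,"wz":0},
  ],
  jaw=0.33,
)

```text
time: 15.18
tcp_pos: [425.9, -48.3, 122.0]
orientation: [-0.001, 0.658, 0.753, -0.0]
ft_force: [0.8, 0.3, -0.0]
gripper_width: 27.8
gripper_force: 0.0
```

Call:
move_arm(
  deltas=[
    {"dx":0,"dy":0,"dz":8,"wx":0,"wy":0,"wz":0},
    {"dx":0,"dy":0,"dz":16,"wx":0,"wy":0,"wz":0},
    {"dx":0,"dy":0,"dz":24,"wx":0,"wy":0,"wz":0},
    {"dx":0,"dy":0,"dz":32,"wx":0,"wy":0,"wz":0},
    {"dx":0,"dy":0,"dz":41,"wx":0,"wy":0,"wz":0},
  ],
)

```text
time: 15.8
tcp_pos: [426.5, -48.6, 81.2]
orientation: [0.0, 0.658, 0.753, 0.0]
ft_force: [0.5, -0.7, -0.7]
gripper_width: 28.0
gripper_force: 0.0
```

No contact on the way down, so I'm closing on the bar.

Call:
move_arm(
  deltas=[
    {"dx":0,"dy":0,"dz":2,"wx":0,"wy":0,"wz":0},
    {"dx":0,"dy":0,"dz":2,"wx":0,"wy":0,"wz":0},
    {"dx":0,"dy":0,"dz":2,"wx":0,"wy":0,"wz":0},
    {"dx":0,"dy":0,"dz":2,"wx":0,"wy":0,"wz":0},
  ],
  jaw=0,
  grip_force=40,
)

```text
time: 16.3
tcp_pos: [425.6, -48.4, 79.3]
orientation: [-0.001, 0.658, 0.753, -0.0]
ft_force: [-2.7, -0.6, -5.2]
gripper_width: 12.7
gripper_force: 39.0
```

```bash
python3 - <<'E'
from h import *
goal([426,-48.6,81],.1285-np.pi/2)
# path in tool coords: tool y=+grill x, z down; from th0
R=228.7;a0=.0788
th0=.075
for th in (.075,.12,.17,.22,.28,.34,.4,.46,.52,.58,.64,.70,.75,.785,.80):
    a=a0+th; print(th, "dy",round(R*(np.cos(a0+th0)-np.cos(a)),1),"dz",round(-R*(np.sin(a)-np.sin(a0+th0)),1))
E
```

```text
delta [-0.2  0.4 -1.7] rot [-0.0018 -0.0006  0.0056] cur [425.6 -48.4  79.3] t 16.3 q [-8.000e-04  6.582e-01  7.529e-01 -5.000e-04] F [-2.7 -0.6 -5.2] w 12.7
0.075 dy 0.0 dz -0.0
0.12 dy 1.8 dz -10.1
0.17 dy 4.3 dz -21.3
0.22 dy 7.4 dz -32.3
0.28 dy 11.9 dz -45.3
0.34 dy 17.1 dz -58.0
0.4 dy 23.0 dz -70.3
0.46 dy 29.7 dz -82.3
0.52 dy 37.1 dz -93.9
0.58 dy 45.2 dz -105.0
0.64 dy 53.9 dz -115.6
0.7 dy 63.2 dz -125.6
0.75 dy 71.5 dz -133.5
0.785 dy 77.4 dz -138.8
0.8 dy 80.1 dz -141.1
```

Call:
move_arm(
  deltas=[
    {"dx":0,"dy":2,"dz":-10,"wx":0,"wy":0,"wz":0},
    {"dx":0,"dy":4,"dz":-21,"wx":0,"wy":0,"wz":0},
    {"dx":0,"dy":7.5,"dz":-32,"wx":0,"wy":0,"wz":0},
  ],
)

```text
time: 16.68
tcp_pos: [433.1, -47.4, 112.4]
orientation: [-0.001, 0.658, 0.753, -0.001]
ft_force: [-5.6, 0.3, -5.8]
gripper_width: 12.6
gripper_force: 38.9
```

Call:
move_arm(
  deltas=[
    {"dx":0,"dy":4.5,"dz":-13,"wx":0,"wy":0,"wz":0},
    {"dx":0,"dy":9.5,"dz":-25.7,"wx":0,"wy":0,"wz":0},
    {"dx":0,"dy":15.5,"dz":-38,"wx":0,"wy":0,"wz":0},
    {"dx":0,"dy":22,"dz":-50,"wx":0,"wy":0,"wz":0},
    {"dx":0,"dy":29.5,"dz":-61.6,"wx":0,"wy":0,"wz":0},
  ],
)

```text
time: 17.3
tcp_pos: [461.7, -43.6, 174.2]
orientation: [-0.001, 0.658, 0.753, -0.001]
ft_force: [-11.3, -0.5, -1.5]
gripper_width: 12.8
gripper_force: 39.0
```

Call:
move_arm(
  deltas=[
    {"dx":0,"dy":7,"dz":-11,"wx":0,"wy":0,"wz":0},
    {"dx":0,"dy":15,"dz":-22,"wx":0,"wy":0,"wz":0},
    {"dx":0,"dy":24,"dz":-32,"wx":0,"wy":0,"wz":0},
    {"dx":0,"dy":32,"dz":-40,"wx":0,"wy":0,"wz":0},
    {"dx":0,"dy":38,"dz":-45,"wx":0,"wy":0,"wz":0},
  ],
)

```text
time: 17.92
tcp_pos: [500.3, -38.4, 220.0]
orientation: [-0.001, 0.658, 0.753, -0.001]
ft_force: [-11.4, 0.5, 4.2]
gripper_width: 12.5
gripper_force: 39.3
```

Call:
move_arm(
  deltas=[
    {"dx":0,"dy":0,"dz":0,"wx":0,"wy":0,"wz":0},
    {"dx":0,"dy":0,"dz":0,"wx":0,"wy":0,"wz":0},
  ],
)

```text
time: 18.18
tcp_pos: [501.2, -38.3, 220.8]
orientation: [0.0, 0.658, 0.753, 0.0]
ft_force: [-6.7, 0.8, 3.7]
gripper_width: 12.5
gripper_force: 39.7
```

Call:
move_arm(
  deltas=[
    {"dx":0,"dy":-0.5,"dz":0,"wx":0,"wy":0,"wz":0},
    {"dx":0,"dy":-0.5,"dz":0,"wx":0,"wy":0,"wz":0},
    {"dx":0,"dy":-0.5,"dz":0,"wx":0,"wy":0,"wz":0},
  ],
  jaw=0.26,
)

```text
time: 18.55
tcp_pos: [501.1, -38.8, 219.2]
orientation: [0.001, 0.658, 0.753, 0.001]
ft_force: [0.2, -0.5, -0.1]
gripper_width: 22.2
gripper_force: 0.0
```

Call:
move_arm(
  deltas=[
    {"dx":0,"dy":0,"dz":-8,"wx":0,"wy":0,"wz":0},
    {"dx":0,"dy":0,"dz":-16,"wx":0,"wy":0,"wz":0},
    {"dx":0,"dy":0,"dz":-26,"wx":0,"wy":0,"wz":0},
    {"dx":0,"dy":0,"dz":-50,"wx":0,"wy":0,"wz":0},
    {"dx":0,"dy":0,"dz":-90,"wx":0,"wy":0,"wz":0},
  ],
)

```text
time: 19.18
tcp_pos: [499.5, -38.5, 308.4]
orientation: [-0.001, 0.658, 0.753, -0.001]
ft_force: [-0.1, 0.1, 0.6]
gripper_width: 22.1
gripper_force: 0.0
```

Call:
move_arm(
  deltas=[
    {"dx":40,"dy":-20,"dz":-20,"wx":0,"wy":0,"wz":0},
    {"dx":85,"dy":-45,"dz":-40,"wx":0,"wy":0,"wz":0},
    {"dx":130,"dy":-70,"dz":-60,"wx":0,"wy":0,"wz":0},
    {"dx":130,"dy":-70,"dz":-60,"wx":0,"wy":0,"wz":0},
    {"dx":130,"dy":-70,"dz":-60,"wx":0,"wy":0,"wz":0},
  ],
)

```text
time: 19.8
tcp_pos: [413.8, 80.7, 368.7]
orientation: [0.001, 0.658, 0.753, 0.0]
ft_force: [0.8, -0.2, -0.9]
gripper_width: 22.5
gripper_force: 0.0
```

```bash
python3 - <<'E'
from h import *
np.set_printoptions(precision=1,suppress=True)
rs={};tr={}
for cam in ("wrist","side","scene"):
    c,_=save(cam,"f_"+cam+".png")
    for n in ("lid_handle","tray","tray_grip"):
        for x in robot.tip_of(cam,n)[:1]:
            uv=x["location"][::-1];print(cam,n,round(x["conf"],2),uv)
            (rs if n=="lid_handle" else tr if n=="tray_grip" else {})[cam]=ray(c,uv)
            if n=="tray": print("   tray",onz(c,uv,0))
    print("  pred handle",proj(c,[[501,-38.5,236],[501,-38.5,220]]))
import itertools
for n,D in (("handle",rs),("grip",tr)):
    for k in itertools.combinations(D,2): print(n,k,*tri([D[i] for i in k]))
a=cv2.imread("pics/f_wrist.png");b=cv2.imread("pics/f_scene.png")[190:310,250:410];s=cv2.imread("pics/f_side.png")[170:290,260:420]
r=np.vstack([cv2.resize(b,(400,300),interpolation=2),cv2.resize(s,(400,300),interpolation=2)])
cv2.imwrite("pics/c9.png",np.hstack([cv2.copyMakeBorder(cv2.resize(a,(400,300)),0,300,0,0,0),r]))
E
```

```text
wrist lid_handle 0.76 [404.4, 372.2]
wrist tray 0.69 [415.2, 190.3]
   tray [537.5  77.    0. ]
wrist tray_grip 0.72 [430.2, 136.7]
  pred handle [[407.2 369.9]
 [403.5 358.5]]
side lid_handle 0.94 [334.5, 181.1]
side tray 0.89 [323.2, 274.5]
   tray [547.5  81.2   0. ]
side tray_grip 0.95 [331.0, 281.7]
  pred handle [[338.3 182.1]
 [338.2 186.9]]
scene lid_handle 0.97 [319.7, 221.3]
scene tray 0.95 [310.1, 263.8]
   tray [538.4  80.7   0. ]
scene tray_grip 0.92 [294.7, 244.2]
  pred handle [[320.  217.7]
 [320.1 223.4]]
handle ('wrist', 'side') [507.  -52.8 226. ] [4.818794175091665, 4.818794175091657]
handle ('wrist', 'scene') [498.7 -43.7 231.2] [1.9933392435220767, 1.9933392435221227]
handle ('side', 'scene') [504.3 -44.5 231.8] [7.419797786938385, 7.419797786938447]
grip ('wrist', 'side') [530.6 150.   39. ] [0.6333660026476129, 0.6333660026475747]
grip ('wrist', 'scene') [531.9 150.1  27.6] [2.3975518815501338, 2.3975518815501027]
grip ('side', 'scene') [528.1 144.4  32.3] [1.5176900539857237, 1.5176900539855709]
```

View pics/c9.png

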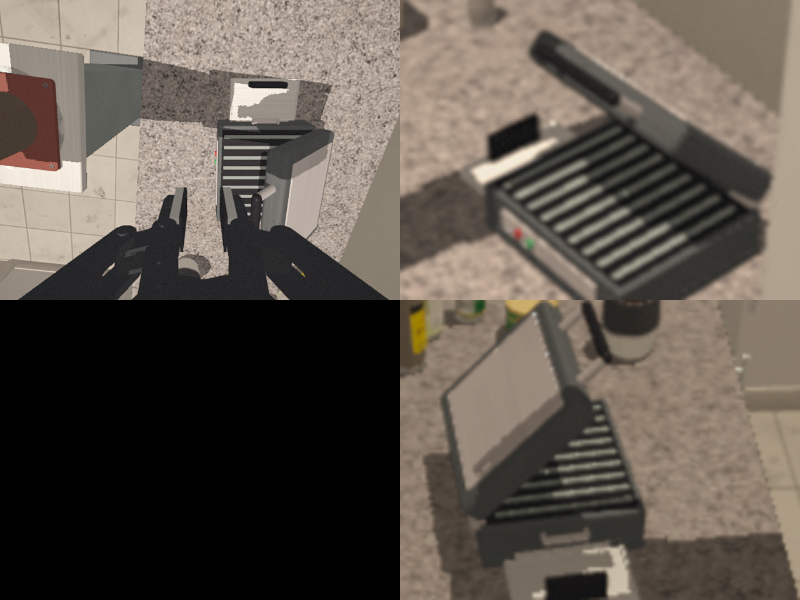

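The lid stands at about 0.75–0.79 rad: the handle measures near x 501, z 231–236. The tray's shoulders are flush, its origin is near (540,78), and the robot is clear of everything.

```bash
python3 -c "
from cell import robot
print(robot.hand_in())"
```

```text
the job is handed in; nothing more can be done
None
```

I handed the job in at about 20 s, but the interface returned no verdict: the tray is fully home with its shoulders against the grill, the lid stands open at about 0.77 rad (44°), and the arm ended clear of everything without touching the bystanders.

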